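# Rotate the powder jars in a gravity-feed lane

### The job

Powder is used oldest first: take the front jar out of the low end of the sloped lane and stand it upright in the blue tray. Then load the new jar, which stands alone on the worktop, into the high rear end behind the others and push it in past the two spring catches, so that the lane again holds three upright jars closed up against its yellow front stop. Leave the other two jars in the lane, tip no jar over, and do not disturb the other things on the worktop.

Things in the scene. Friction and masses are not known exactly. Their poses are not given: they have to be found in the camera images.
- rack: Grey rack, fixed, 222 mm long. Origin on the worktop below slot0; x level, uphill along its lane (low front to high rear), y across, z up. Its lane of white braked rollers rises 8 degrees, 34 mm above the worktop at x=0. In mm: s = way uphill from slot0, n = height square to the lane. Guide rails 12 high, 56 apart, 64 over both. Jars roll down by themselves to the stop, next jar or catches.
- slot0 (a point): Point on the lane surface, on its middle line, where the underside centre of the front jar rests against the yellow front stop (s = 0). The stop's inner face is at s = -25 mm, 16 mm high, so a jar must be lifted over it, square to the lane.
- visor (a point): Middle of the upper edge of the grey visor (s = 4, n = 167 mm), a sheet 72 mm wide leaning out over the front jar from the roof's front edge (s = 30, n = 85 mm). It keeps a vertical gripper off the front jar: come in leaning 25 to 45 degrees, hand on the downhill side.
- roof_rear (a point): Middle of the roof's rear edge, upper side (s = 120, n = 89 mm). The roof covers s = 30 to 120 mm, underside at n = 85 mm, 72 mm wide, on posts outside the rails at s = 52 to 96 mm. Behind it the lane is open from above, up to an end plate at s = 188 mm, 16 mm high.
- slot1 (a point): Like slot0, for the second jar of a closed-up column (s = 50 mm).
- slot2 (a point): Like slot0, for the third and last jar of a closed-up column (s = 100 mm), just past the catches and partly under the roof.
- bay (a point): Point on the lane surface in the loading bay (s = 158 mm), where a jar can be set down from above, hand upright to the lane, fingers closing across it. Let go there it rolls about 33 mm down and waits against the catches (s about 125 mm).
- catch_l (a joint): Left (rack +y) of two spring catches: upright white rollers 8 mm thick at s = 114 mm, n = 11 to 27 mm, leaving 46 mm between them; black housings outside the rails, to n = 34 mm. Value in m: 0 = fully out, about 0.002 while a jar's widest part passes, then it springs back behind it.
- catch_r (a joint): The right catch (rack -y), the same. Pushing a jar past both takes about 3 to 7 N; then it runs on by itself. Push low on the jar (n = 20 to 35 mm) with closed fingers, leaning 20 to 40 degrees with the hand on the uphill side, clear of the roof.
- jar_old: White round jar, white ribbed lid, 50 mm diameter, 62 mm tall (lid above 48 mm), about 0.2 kg; all four look alike. Origin: centre of its underside, z along its axis to the lid. At the start the front jar in the lane, against the front stop: the oldest.
- jar_second: White round jar, white ribbed lid, 50 mm diameter, 62 mm tall (lid above 48 mm), about 0.2 kg; all four look alike. Origin: centre of its underside, z along its axis to the lid. At the start second in the lane; rolls forward by itself when the front is free.
- jar_third: White round jar, white ribbed lid, 50 mm diameter, 62 mm tall (lid above 48 mm), about 0.2 kg; all four look alike. Origin: centre of its underside, z along its axis to the lid. At the start third in the lane, partly under the roof's rear edge.
- jar_new: White round jar, white ribbed lid, 50 mm diameter, 62 mm tall (lid above 48 mm), about 0.2 kg; all four look alike. Origin: centre of its underside, z along its axis to the lid. New stock: at the start it stands upright alone on the worktop, outside the rack, left or right of it.
- tray: Shallow blue square tray, fixed, 112 x 112 mm outside, 16 mm high, walls 4 mm, floor 4 mm thick; origin at the centre of its underside. It stands left or right of the rack. Keep the hand clear of the machine's side wall (y over 0.46 m where x is over 0.6 m) and of a blue hose hanging at about x = 0.75, y = -0.34 m.
- jar_used: Bystander: small white jar with a red lid, 42 mm diameter, 55 mm tall; origin under its centre.
- screwdriver: Bystander: red-handled screwdriver, 172 mm long, lying; origin under its middle.
- torch: Bystander: black pocket torch, 126 mm long, lying; origin under its middle.
- tape_roll: Bystander: roll of blue tape, 85 mm across, 19 mm high, lying flat; origin under its centre.
- brush: Bystander: flat brush with a wooden handle, 193 mm long, lying in front of the rack; origin under its middle.

How it is judged:
By the outcome, as a careful person would: the job done as asked, in the order asked, and still so for the second after the job is handed in, with the robot touching nothing.
It also fails if it takes over 72 s, if anything falls off the work surface, if the arm or the gripper's body presses on something with over 40 N, if the wrist force passes 120 N, or if a joint passes its speed limit or range.

### The arm

A 6-joint arm with a two-finger parallel gripper is mounted at the origin on a cart in front of the work surface, level with it; the furniture and walls round the work are solid. World frame = base frame: x ahead of the robot, y to its left, z up, the work surface at z = 0. Lengths are in m, angles in rad, forces in N, time in s.
With the tool pointing down it reaches from about 0.225 to 0.875 m from the base axis. Payload 3.4 kg.
Tool frame: the origin (TCP) lies midway between the tips of the shut fingers; the grasp point (between the pads) lies 19 mm behind it (manip.grasp_offset is the distance from the TCP to the grasp point, in m); x points along the fingers, y is the direction in which the jaws open and shut, and the axes are right-handed (so a half turn about x gives the same grasp; the last joint's range is limited). The gripper opens to 85 mm and grips with 20 to 120 N. Pads are 22 mm wide; open, the fingers measure 114 mm over their backs; the gripper's body (76 mm by 85 mm) begins 54 mm behind the grasp point. The pads swing forward as they close: fully open they stand 13 mm farther back than shut.
Start: joints at [1.216, 0.276, 1.505, -0, 1.361, -0.121], TCP at [0.133, 0.559, 0.231] pointing down, gripper open.
Joint ranges: [-2.89, 2.89], [-0.75, 2.08], [0.22, 2.7], [-1.18, 4.32], [0.11, 2.71], [-2.7, 2.7]. Speed limits (rad/s): [2.57, 2.57, 3.14, 3.14, 3.14, 3.14].

### API

Orientations are given as a unit quaternion [w, x, y, z].
In Python, from rig import manip gives the robot as it stands.
- The arm moves only by the shell command python3 -m creep 'ROWS' [OPENING] [FORCE]. ROWS is a JSON object of lists of equal length, an entry for each row: "delta_pos": the shift along the tool's x, y, z in cm, a list of three; "dr": the turn, a rotation vector about the tool's x, y, z in rad, a list of three. In form: {"delta_pos": [[dx, dy, dz], ...], "dr": [[rx, ry, rz], ...]}. A call has 1 to 10 rows; each row is the pose to reach, as a shift and turn from the pose commanded when the call began, along the tool's axes at that moment; what a row does not reach only later rows make up. A row lasts 1/10 s, in which the tool goes at most 50 mm and 8.59 degrees, less where a joint would pass 70% of its speed; a pose out of reach is approached as far as the arm can. A call with a gripper value outside its range is refused whole. OPENING is the opening, from -1 (shut) to 1 (fully open), set as the call begins (- or left out, the last holds). The fingers move at their own pace and stop on an object; FORCE is the grip in N (left out, the last holds). Time passes only in rows, so rows that repeat a pose let the fingers close. It gives the time, the measured TCP pose, the force and the opening at its end, in the units of the state.
- manip.get_state(): the state, without advancing time (a new reading comes with each control period).
- manip.get_image(name): name is "scene" or "top" or "wrist"; returns a dict with "pixels" (480x640x3 uint8, blue, green, red), "depth" (480x640 float32, m along the optical axis (not along the pixel's ray), 0 where there is no reading), "intrinsics" (3x3 intrinsics, pixels), "rvec" (rotation vector, rad) and "tvec" (3), from world to camera coordinates, as OpenCV has them. Camera axes: x right, y down, z forward; pixel columns grow to the right and rows downward; lengths in m; the calibration is good to about 2 mm. The wrist camera is an equidistant fisheye: a pixel r from the principal point sees the ray r / f radians off the axis. A picture is of the moment at which its call begins.
- manip.sign_off(): hands the job in, once; it reports no verdict.
The state is a dict: "clock": time; "qpos": joint angles; "qd": joint speeds; "effort": joint torques, N m; "position": TCP position; "ee_rot": TCP orientation; "contact_force": force on the tool from outside, world axes, zero at the start; "moment": the same for the moment, N m; "width": finger opening in m.
Only numpy, scipy, OpenCV 4.12 (cv2) and the standard library are available. Lean on these libraries where they do the work, as an engineer would, in place of code of your own. Each camera call takes 0.05 s, during which the arm holds its last target. There are 200 camera calls.

## Working session

There is one attempt and no reset: what is moved stays moved. The work goes in short steps, Python scripts to look and compute and a shell command to move; the robot and the scene stay as the last step left them, time stands still between calls to the robot, and variables do not carry over. Pictures are saved under pics/ and viewed, about 8 in all and at most 12, crops included, and the job is handed in when it is done.

```bash
ls; mkdir -p pics
python3 - <<'E'
from rig import manip
import cv2,pickle
print(manip.get_state(), manip.grasp_offset)
d={}
for n in("scene","top"):
    im=manip.get_image(n); d[n]=im; cv2.imwrite(f"pics/{n}0.png",im["pixels"]); print(n,im["intrinsics"],im["rvec"],im["tvec"])
pickle.dump(d,open("im0.pkl","wb"))
E
```

```text
pics
{'clock': 0.0, 'qpos': array([ 1.21599244e+00,  2.76626132e-01,  1.50615008e+00, -9.69142363e-06,
        1.36069053e+00, -1.20972035e-01]), 'qd': array([-0.00053592,  0.00023172, -0.00123525,  0.00090688,  0.00104957,
        0.00080491]), 'effort': array([-1.24866729e-04, -4.16769969e+01, -2.45811045e+01, -2.86210206e-04,
        1.07999714e-02, -3.71077351e-05]), 'position': array([0.13303841, 0.55885144, 0.2304152 ]), 'ee_rot': array([ 0.70212634,  0.08183836,  0.7024321 , -0.0831278 ]), 'contact_force': array([-0.03056601, -0.36207951, -0.39781491]), 'moment': array([0.03053097, 0.0017019 , 0.02164712]), 'width': 0.08584464292068227} 0.0187
scene [[606.2974931    0.         326.53423772]
 [  0.         606.2974931  234.96625823]
 [  0.           0.           1.        ]] [ 1.8722642  -0.92339728  0.5898569 ] [-0.39124454  0.33306682  0.96514153]
top [[536.79080797   0.         321.3916745 ]
 [  0.         536.79080797 239.66025198]
 [  0.           0.           1.        ]] [ 2.21088991 -2.19085846  0.07105014] [-0.01736517  0.60650923  1.44188874]
```

View pics/top0.png

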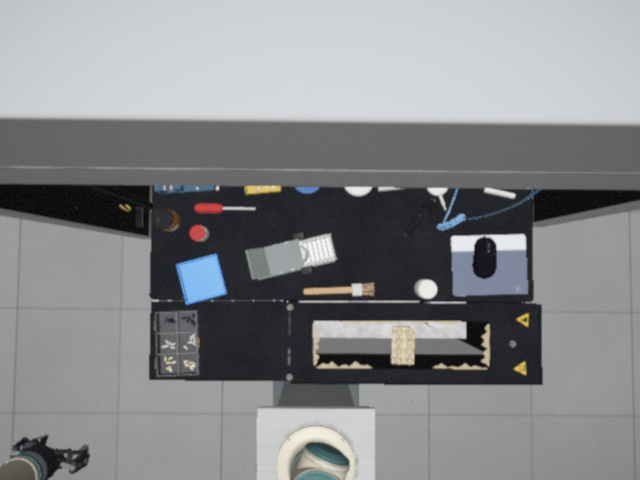

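View pics/scene0.png

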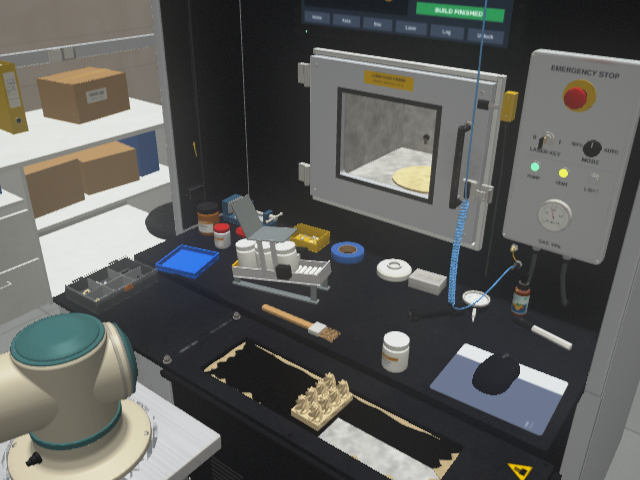

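```bash
cat > h.py <<'E'
import numpy as np,cv2,pickle
from scipy.spatial.transform import Rotation as R
def cloud(im):
    d=im["depth"]; K=im["intrinsics"]; v,u=np.mgrid[:480,:640]
    c=np.stack([(u-K[0,2])/K[0,0]*d,(v-K[1,2])/K[1,1]*d,d],-1)
    Rm=cv2.Rodrigues(im["rvec"])[0]
    w=(c-np.ravel(im["tvec"]))@Rm; w[d==0]=np.nan
    return w
def proj(im,P): return cv2.projectPoints(np.atleast_2d(np.float64(P)),im["rvec"],im["tvec"],im["intrinsics"],None)[0][:,0]
E
python3 - <<'E'
from h import *
d=pickle.load(open("im0.pkl","rb"))
for n in("top","scene"):
    im=d[n];w=cloud(im);bgr=im["pixels"].astype(int);hsv=cv2.cvtColor(im["pixels"],cv2.COLOR_BGR2HSV)
    z=w[...,2]
    on=(w[...,0]>.38)&(w[...,0]<.8)
    print(n,"table z",np.nanmedian(z[on&(abs(z)<.02)]))
    m=on&(z>.05)&(z<.075)&(abs(w[...,1]+.25)<.15)&(w[...,0]<.55)
    p=w[m&(z>.058)]; print("jarnew",len(p),np.nanmean(p,0),(p.min(0)+p.max(0))/2,p.min(0),p.max(0))
    b=on&(hsv[...,0]>95)&(hsv[...,0]<120)&(hsv[...,1]>120)&(w[...,1]>.2)&(w[...,0]<.65)
    p=w[b];p=p[p[:,2]<.04]; print("tray",len(p),cv2.minAreaRect(np.float32(p[:,:2])),p[:,2].min(),p[:,2].max())
    r=on&(z>.09)&(abs(w[...,1]-.1)<.2)&(w[...,0]<.7)
    p=w[r];print("rack high",len(p),p.min(0),p.max(0),cv2.minAreaRect(np.float32(p[:,:2])))
im=d["top"]
cv2.imwrite("pics/c.png",np.hstack([cv2.resize(d["top"]["pixels"][220:295,235:345],None,fx=4,fy=4,interpolation=2),cv2.resize(d["scene"]["pixels"][190:305,225:335],(330,300),interpolation=2)]))
E
```

```text
top table z 0.00015917480692582988
jarnew 251 [ 0.47802013 -0.29068401  0.06273586] [ 0.47859014 -0.28981049  0.06406652] [ 0.45628605 -0.31389552  0.05810711] [ 0.50089424 -0.26572545  0.07002593]
tray 580 ((0.49764975905418396, 0.3162975311279297), (0.12038464844226837, 0.12613606452941895), 15.786005020141602) -0.16515504568735637 0.026034563042236707
rack high 90514 [ 0.50478528 -0.09999882  0.0901288 ] [0.6926131  0.29997183 1.16247273] ((0.5975626707077026, 0.09920116513967514), (0.1841658502817154, 0.400919109582901), 0.8595437407493591)
scene table z 0.0019059452092012744
jarnew 361 [ 0.47452305 -0.29229887  0.06293909] [ 0.47713293 -0.29144139  0.06224256] [ 0.45178235 -0.31506866  0.05822364] [ 0.50248351 -0.26781413  0.06626149]
tray 1407 ((0.5023543834686279, 0.321835458278656), (0.14216463267803192, 0.13448531925678253), 16.757610321044922) -0.009809711822384135 0.02201559429707136
rack high 2116 [0.5001393  0.02515596 0.09013739] [0.6043606  0.17202363 0.20353602] ((0.5519363880157471, 0.09956486523151398), (0.07950717210769653, 0.14952951669692993), 13.358091354370117)
```

View pics/c.png

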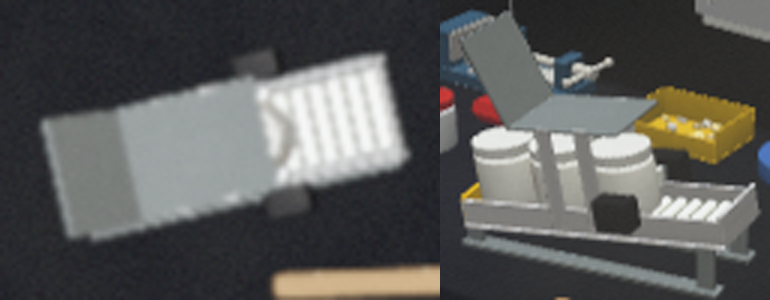

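```bash
cat >> h.py <<'E'
a8=np.radians(8)
def lane(pose,s,y,n):  # mm in lane coords -> world m
    x0,y0,t=pose; s,y,n=np.array([s,y,n],float)/1000
    X=s*np.cos(a8)-n*np.sin(a8); Z=.034+s*np.sin(a8)+n*np.cos(a8)
    return np.array([x0+X*np.cos(t)-y*np.sin(t),y0+X*np.sin(t)+y*np.cos(t),Z])
E
python3 - <<'E'
from h import *
from scipy.optimize import least_squares
d=pickle.load(open("im0.pkl","rb"))
V=[(4,36,167),(4,-36,167),(30,36,85),(30,-36,85),(120,36,89),(120,-36,89)]
t=lambda p:((p[0]+.5)/4-.5+235,(p[1]+.5)/4-.5+220)
s=lambda p:((p[0]-440+.5)/3-.5+225,(p[1]+.5)/2.609-.5+190)
T=[t(p) for p in[(42,121),(68,239),None or (118,104),(139,228),(250,76),(277,190)]]
S=[s(p) for p in[(511,11),(461,36),(553,95),(510,130),(655,101),(638,130)]]
def res(p,which):
    P=[lane(p,*v) for v in V]; r=[]
    if 't' in which: r.append(proj(d["top"],P)-T)
    if 's' in which: r.append(proj(d["scene"],P)-S)
    return np.concatenate(r).ravel()
for w in('t','s','ts'):
    f=least_squares(res,[.53,.13,-1.35],args=(w,),loss='soft_l1'); print(w,f.x,np.degrees(f.x[2]),np.round(f.fun.reshape(-1,2),1).tolist())
# jar tops via depth under roof visible? rear jar
E
```

```text
t [ 0.54132807  0.14396215 -1.3317125 ] -76.30150572206158 [[-0.3, -0.3], [0.0, -0.1], [-0.8, 1.7], [0.4, -1.4], [0.4, 0.3], [0.2, 0.0]]
s [ 0.54616009  0.14503631 -1.2918224 ] -74.01597129160815 [[-1.2, -0.9], [0.0, 1.3], [0.6, 0.3], [0.4, -0.0], [1.7, -1.9], [-5.9, 0.4]]
ts [ 0.54286825  0.14357171 -1.3293686 ] -76.16721001182843 [[-0.1, -0.9], [0.2, -0.7], [-0.7, 1.0], [0.6, -2.0], [0.5, -0.4], [0.4, -0.7], [-1.0, -0.3], [-0.9, 1.7], [0.5, 1.2], [-0.8, 0.7], [1.1, -0.4], [-7.8, 1.8]]
```

```bash
cat >> h.py <<'E'
RACK=np.array([.5420,.1438,np.radians(-76.2)])
def ori(lean,yaw=None,flip=1):
    """tool frame: x pointing down, leaning (deg from vertical, + = hand on downhill side), y=flip*rack y"""
    t=RACK[2] if yaw is None else yaw; l=np.radians(lean)
    up=np.array([np.cos(t),np.sin(t),0]); x=up*np.sin(l)-np.array([0,0,np.cos(l)])
    y=flip*np.array([-np.sin(t),np.cos(t),0]); return np.stack([x,y,np.cross(x,y)],1)
def plan(tcp,Rt,start=None):
    from rig import manip
    st=manip.get_state(); p,q=(st["position"],st["ee_rot"]) if start is None else start
    Rc=q if np.shape(q)==(3,3) else R.from_quat(np.roll(q,-1)).as_matrix()
    dp=Rc.T@(np.array(tcp)-p)*100; dr=R.from_matrix(Rc.T@Rt).as_rotvec()
    print("t",round(st["clock"],2),"dpos cm",np.round(dp,2),"dr",np.round(dr,3),"deg",round(np.degrees(np.linalg.norm(dr)),1),"| tcp",np.round(tcp,3))
G=.0187
E
python3 - <<'E'
from h import *
for f in(1,-1):
    o=ori(43,flip=f); g=lane(RACK,0,0,36); plan(g+o[:,0]*G-o[:,0]*.12,o)
from rig import manip
print(R.from_quat(np.roll(manip.get_state()["ee_rot"],-1)).as_matrix().round(3))
print(ori(43).round(3))
E
```

```text
t 0.1 dpos cm [  8.71 -24.3   46.02] dr [ 1.043 -0.672 -0.409] deg 74.8 | tcp [0.524 0.216 0.144]
t 0.1 dpos cm [  8.71 -24.3   46.02] dr [-1.933  0.463 -0.761] deg 122.0 | tcp [0.524 0.216 0.144]
[[-0.001  0.232  0.973]
 [-0.002  0.973 -0.232]
 [-1.    -0.002 -0.   ]]
[[ 0.163  0.971  0.174]
 [-0.662  0.239 -0.71 ]
 [-0.731  0.     0.682]]
```

```bash
python3 -m creep '{"delta_pos":[[0.3,-1,2],[0.9,-3,6],[1.7,-5,10],[2.6,-7.5,14.5],[3.5,-10,19],[4.4,-12.5,23.5],[5.2,-15,28],[6,-17.5,32.5],[6.8,-19.5,36.5],[7.2,-20.5,38.5]],"dr":[[0.05,-0.03,-0.02],[0.14,-0.09,-0.06],[0.25,-0.16,-0.1],[0.37,-0.24,-0.14],[0.49,-0.32,-0.19],[0.61,-0.39,-0.24],[0.73,-0.47,-0.28],[0.84,-0.54,-0.33],[0.95,-0.61,-0.37],[1.043,-0.672,-0.409]]}' 1 40
python3 - <<'E'
from h import *
o=ori(43); g=lane(RACK,0,0,36); plan(g+o[:,0]*G-o[:,0]*.1,o)
from rig import manip
print(manip.get_state()["qpos"].round(2))
E
```

```text
clock: 1.1
position: [0.4618, 0.2684, 0.1585]
ee_rot: [0.721, 0.247, 0.312, -0.568]
contact_force: [-1.0, -0.1, -0.4]
width: 0.085
t 1.1 dpos cm [7.58 4.85 3.78] dr [-0.005  0.003  0.002] deg 0.4 | tcp [0.528 0.203 0.129]
[ 0.8   0.52  1.57 -0.62  1.53  0.74]
```

Orientation reached well within ranges. Moving to 100 mm behind the grasp and looking.

```bash
python3 -m creep '{"delta_pos":[[1,0.8,0.6],[3,2,1.5],[5,3.3,2.6],[6.8,4.4,3.4],[7.58,4.85,3.78],[7.58,4.85,3.78],[7.58,4.85,3.78]],"dr":[[0,0,0],[0,0,0],[0,0,0],[0,0,0],[0,0,0],[0,0,0],[0,0,0]]}'
python3 - <<'E'
from h import *
from rig import manip
d={n:manip.get_image(n) for n in("wrist","scene")}
pickle.dump(d,open("im1.pkl","wb"))
im=d["wrist"];print(im["intrinsics"],im["rvec"],im["tvec"])
cv2.imwrite("pics/w1.png",np.hstack([cv2.resize(im["pixels"],(400,300)),cv2.resize(d["scene"]["pixels"][150:330,180:420],(400,300))]))
o=ori(43); g=lane(RACK,0,0,36); plan(g+o[:,0]*G,o)
E
```

```text
clock: 1.8
position: [0.5256, 0.2059, 0.13]
ee_rot: [0.722, 0.247, 0.314, -0.565]
contact_force: [0.3, -0.7, 0.4]
width: 0.0853
[[371.64829954   0.         317.0902996 ]
 [  0.         371.64829954 238.51199946]
 [  0.           0.           1.        ]] [-2.05254749 -0.24909725 -0.14927826] [-0.55969524 -0.04575749  0.28821498]
t 1.9 dpos cm [10.35  0.06  0.26] dr [-0.    -0.002 -0.002] deg 0.2 | tcp [0.544 0.136 0.056]
```

View pics/w1.png

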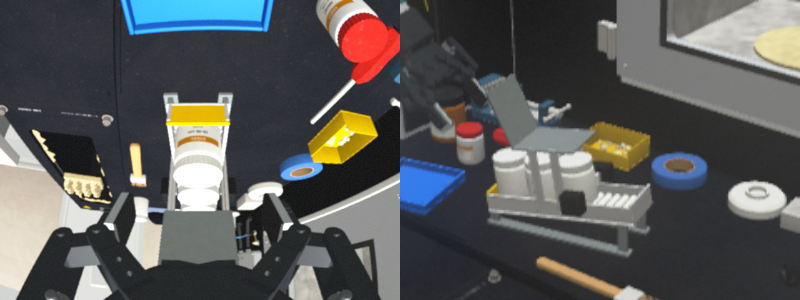

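The wrist view shows the front jar between the fingers, lid at ~(398,330) and the yellow stop at ~(398,230) in full-size pixels; the visor is below it. I'll refine the rack pose from wrist depth.

```bash
cat >> h.py <<'E'
def wcloud(im):
    K=im["intrinsics"]; v,u=np.mgrid[:480,:640]; a=(u-K[0,2])/K[0,0]; b=(v-K[1,2])/K[1,1]
    th=np.hypot(a,b)+1e-9; k=np.tan(np.minimum(th,1.5))/th; d=im["depth"]
    c=np.stack([a*k*d,b*k*d,d],-1); w=(c-np.ravel(im["tvec"]))@cv2.Rodrigues(im["rvec"])[0]; w[(d==0)|(th>1.4)]=np.nan
    return w
def tolane(w):
    x0,y0,t=RACK; dx,dy=w[...,0]-x0,w[...,1]-y0; X=dx*np.cos(t)+dy*np.sin(t); Y=-dx*np.sin(t)+dy*np.cos(t); Z=w[...,2]-.034
    return 1000*np.stack([X*np.cos(a8)+Z*np.sin(a8),Y,-X*np.sin(a8)+Z*np.cos(a8)],-1)
E
python3 - <<'E'
from h import *
im=pickle.load(open("im1.pkl","rb"))["wrist"]; w=wcloud(im); L=tolane(w); hsv=cv2.cvtColor(im["pixels"],cv2.COLOR_BGR2HSV)
near=(abs(L[...,1])<60)&(abs(L[...,0])<60)
y=near&(hsv[...,0]>18)&(hsv[...,0]<32)&(hsv[...,1]>150)&(hsv[...,2]>150)
p=L[y]; print("stop",len(p),np.percentile(p,[2,50,98],axis=0).round(1).tolist())
top=p[p[:,2]>14]; print("yaw of stop:",np.degrees(np.polyfit(top[:,1],top[:,0],1)[0]))
j=near&(hsv[...,1]<60)&(hsv[...,2]>140)&(L[...,2]>20)&(L[...,2]<75)&(L[...,0]<30)
p=L[j];print("jar",len(p),np.percentile(p,[2,50,98],axis=0).round(1).tolist())
t=p[p[:,2]>58]; print("lid top",len(t),np.percentile(t,[1,50,99],axis=0).round(1).tolist())
from scipy.optimize import least_squares
b=p[(p[:,2]>18)&(p[:,2]<44)]; f=least_squares(lambda c:np.hypot(b[:,0]-c[0],b[:,1]-c[1])-25,[0,0],loss='soft_l1');print("axis s,y",f.x,np.std(f.fun))
m=(abs(w[...,2])<.01);print("table z",np.nanmedian(w[...,2][m]))
v=near&(L[...,2]>85)&(L[...,2]<170)&(abs(L[...,1])<45)
p=L[v];print("visor",len(p),np.percentile(p,[2,50,98],axis=0).round(1).tolist())
E
```

```text
stop 2731 [[-30.6, -28.9, -10.0], [-29.5, -1.1, 4.9], [-27.4, 26.0, 15.7]]
yaw of stop: -0.15144722294681948
jar 6072 [[-25.9, -24.0, 21.5], [-17.2, -1.1, 56.0], [27.8, 21.2, 61.5]]
lid top 2769 [[-24.7, -23.6, 58.2], [-4.8, -1.1, 60.8], [29.4, 21.0, 61.8]]
axis s,y [-0.80597496 -1.30693107] 0.47052583499376716
table z -0.0006692792650932308
visor 9929 [[-56.8, -37.2, 86.5], [17.3, -1.1, 116.8], [27.1, 34.6, 140.2]]
```

```bash
sed -i 's/^RACK=.*/RACK=np.array([.5407,.1440,np.radians(-76.2)])/' h.py
python3 -m creep '{"delta_pos":[[1,0,0],[3,0,0.1],[5,0,0.2],[7,-0.05,0.2],[8.5,-0.05,0.25],[9.5,-0.05,0.25],[10,-0.05,0.25],[10.3,-0.05,0.25],[10.3,-0.05,0.25],[10.3,-0.05,0.25]],"dr":[[0,0,0],[0,0,0],[0,0,0],[0,0,0],[0,0,0],[0,0,0],[0,0,0],[0,0,0],[0,0,0],[0,0,0]]}'
python3 - <<'E'
from h import *
from rig import manip
o=ori(43); g=lane(RACK,0,0,36); plan(g+o[:,0]*G,o)
s=manip.get_state();print(s["contact_force"])
p=s["position"]+0; print("tcp lane",tolane(p).round(1))
E
```

```text
clock: 2.9
position: [0.5434, 0.1358, 0.0562]
ee_rot: [0.722, 0.247, 0.314, -0.565]
contact_force: [0.7, -0.2, -0.3]
width: 0.0855
t 2.9 dpos cm [-0.04 -0.06 -0.08] dr [-0.001 -0.002 -0.002] deg 0.2 | tcp [0.543 0.136 0.056]
[ 0.65665038 -0.22920248 -0.27462404]
tcp lane [11.6  0.6 20.8]
```

```bash
python3 -m creep '{"delta_pos":[[0,0,0],[0,0,0],[0,0,0],[0,0,0],[0,0,0],[0,0,0],[0,0,0],[0,0,0],[0,0,0],[0,0,0]],"dr":[[0,0,0],[0,0,0],[0,0,0],[0,0,0],[0,0,0],[0,0,0],[0,0,0],[0,0,0],[0,0,0],[0,0,0]]}' -1 40
python3 -m creep '{"delta_pos":[[-0.08,0,0.06],[-0.33,0,0.23],[-0.65,0,0.46],[-1.0,0,0.69],[-1.3,0,0.9],[-1.55,0,1.09],[-1.64,0,1.15],[-1.64,0,1.15],[-1.64,0,1.15],[-1.64,0,1.15]],"dr":[[0,0,0],[0,0,0],[0,0,0],[0,0,0],[0,0,0],[0,0,0],[0,0,0],[0,0,0],[0,0,0],[0,0,0]]}'
python3 - <<'E'
from h import *
from rig import manip
d={n:manip.get_image(n) for n in("wrist","scene")}
pickle.dump(d,open("im2.pkl","wb"))
print(tolane(manip.get_state()["position"]).round(1))
im=d["wrist"]; cv2.imwrite("pics/w2.png",np.hstack([cv2.resize(im["pixels"],(400,300)),cv2.resize(d["scene"]["pixels"][150:330,180:420],(400,300))]))
E
```

```text
clock: 3.9
position: [0.5432, 0.1354, 0.0564]
ee_rot: [0.722, 0.247, 0.314, -0.566]
contact_force: [-1.0, 1.8, 5.6]
width: 0.0487
clock: 4.9
position: [0.5425, 0.138, 0.0758]
ee_rot: [0.722, 0.247, 0.314, -0.566]
contact_force: [0.3, 0.8, -2.4]
width: 0.0487
[12.   0.2 40.4]
```

View pics/w2.png

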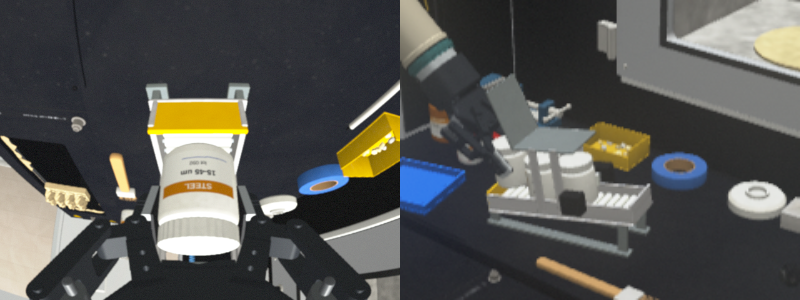

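The jar is held, lifted with its base clear of the stop (~(398,225) full-size), second jar still behind it. Moving it out downhill.

```bash
python3 -m creep '{"delta_pos":[[-0.3,0,-0.4],[-1,0,-1.4],[-2,0,-2.8],[-3,0,-4.2],[-4,0,-5.6],[-5.1,0,-6.7],[-6.2,0,-7.2],[-7.2,0,-7.3],[-7.8,0,-7.3],[-8,0,-7.3]],"dr":[[0,0,0],[0,0,0],[0,0,0],[0,0,0],[0,0,0],[0,0,0],[0,0,0],[0,0,0],[0,0,0],[0,0,0]]}'
python3 - <<'E'
from h import *
from rig import manip
from scipy.optimize import least_squares
d=pickle.load(open("im0.pkl","rb"))
for n in("top","scene"):
    im=d[n];hsv=cv2.cvtColor(im["pixels"],cv2.COLOR_BGR2HSV)
    m=((hsv[...,0]>95)&(hsv[...,0]<120)&(hsv[...,1]>120)).astype(np.uint8)
    w=cloud(im); m&=((w[...,1]>.22)&(w[...,1]<.42)&(w[...,0]>.4)&(w[...,0]<.6)).astype(np.uint8)
    c=max(cv2.findContours(m,cv2.RETR_EXTERNAL,cv2.CHAIN_APPROX_NONE)[0],key=cv2.contourArea)[:,0].astype(float)
    # intersect with plane z=.014
    K=im["intrinsics"];Rm=cv2.Rodrigues(im["rvec"])[0];C=-Rm.T@np.ravel(im["tvec"])
    r=np.c_[(c-K[:2,2])/K[0,0],np.ones(len(c))]@Rm; P=C+r*((.014-C[2])/r[:,2])[:,None]
    print(n,cv2.minAreaRect(np.float32(P[:,:2]*1000)))
s=manip.get_state(); print("width",s["width"])
im=manip.get_image("wrist"); pickle.dump(im,open("im3.pkl","wb"));w=wcloud(im)
Rt=R.from_quat(np.roll(s["ee_rot"],-1)).as_matrix(); T=(w-s["position"])@Rt*1000   # tool frame mm
hsv=cv2.cvtColor(im["pixels"],cv2.COLOR_BGR2HSV)
ok=(hsv[...,2]>130)&(abs(T[...,1])<24)&(abs(T[...,0]+15)<50)&(abs(T[...,2])<50)
p=T[ok];print(len(p),np.percentile(p,[2,50,98],axis=0).round(1).tolist())
def res(q): # axis in tool xz-plane: angle a, offset c perpendicular; radius 25
    a,c=q; e=np.array([-np.sin(a),np.cos(a)]); dd=p[:,[0,2]]@e-c; return np.hypot(dd,p[:,1]-q0)-25
q0=0
h=p
f=least_squares(res,[0.6,0],loss='soft_l1',f_scale=.5);print("axis angle deg",np.degrees(f.x[0]),"offset",f.x[1],np.median(abs(f.fun)))
a=f.x[0];t=p[:,0]*np.cos(a)+p[:,2]*np.sin(a);print("axial",np.percentile(t,[1,5,50,95,99]))
E
```

```text
clock: 6.0
position: [0.517, 0.2433, 0.0856]
ee_rot: [0.722, 0.248, 0.314, -0.565]
contact_force: [-0.1, 0.2, -3.0]
width: 0.0487
top ((498.195556640625, 312.58544921875), (119.2385025024414, 119.92488098144531), 15.734225273132324)
scene ((493.50885009765625, 306.7680358886719), (138.1181182861328, 129.31175231933594), 15.590456008911133)
width 0.0487356035738346
20687 [[-51.2, -22.0, -38.8], [-33.1, -0.1, -16.7], [-4.0, 21.9, 20.5]]
axis angle deg 67.7878708376128 offset 17.773572735901 5.421054944988391
axial [-39.38938985 -37.81278205 -28.11214073  -4.48944519  10.59318275]
```

```bash
cat > jarfit.py <<'E'
from h import *
from scipy.optimize import least_squares
def fit(im,s,a0):
    w=wcloud(im); Rt=R.from_quat(np.roll(s["ee_rot"],-1)).as_matrix(); T=(w-s["position"])@Rt*1000
    hsv=cv2.cvtColor(im["pixels"],cv2.COLOR_BGR2HSV)
    p=T[(hsv[...,2]>100)&(abs(T[...,1])<26)&(T[...,0]>-55)&(T[...,0]<60)&(abs(T[...,2])<60)]
    def res(q):
        a,c,y=q; e=np.array([-np.sin(a),np.cos(a)]); return np.hypot(p[:,[0,2]]@e-c,p[:,1]-y)-25
    q=[a0,0,0]
    for thr in(12,5,2,1.5,1.5):
        full=p
        keep=abs(res(q))<thr; pk=p[keep]; P0=p; p=pk
        q=least_squares(res,q,loss='soft_l1',f_scale=.5).x; p=P0
    pk=p[abs(res(q))<1.5]; a=q[0]; t=pk[:,0]*np.cos(a)+pk[:,2]*np.sin(a)
    print("n",len(p),len(pk),"axis deg",np.degrees(a).round(2),"off",q[1:].round(2),"axial",np.percentile(t,[1,5,50,95,99]).round(1))
    return q,t
E
python3 - <<'E'
from jarfit import *
from rig import manip
fit(pickle.load(open("im3.pkl","rb")),manip.get_state(),-.6)
c=np.array([.498,.3126,.004]); up=np.array([np.cos(RACK[2]),np.sin(RACK[2]),0])
o=ori(35); t=c+up*.0122+np.array([0,0,.0204+.05]); plan(t,o)
t[2]-=.048; plan(t,o)
E
```

```text
n 21294 17597 axis deg -36.68 off [-12.22   0.04] axial [-38.2 -36.6 -13.   15.9  19.2]
t 6.05 dpos cm [-3.26 -0.18 -5.14] dr [-0.002  0.138 -0.002] deg 7.9 | tcp [0.501 0.301 0.074]
t 6.05 dpos cm [ 0.26 -0.2  -8.41] dr [-0.002  0.138 -0.002] deg 7.9 | tcp [0.501 0.301 0.026]
```

```bash
python3 -m creep '{"delta_pos":[[-0.3,0,-0.4],[-1,0,-1.4],[-1.8,-0.1,-2.8],[-2.5,-0.1,-4],[-3,-0.2,-4.8],[-3.2,-0.2,-5.1],[-2.5,-0.2,-5.8],[-1.8,-0.2,-6.5],[-1.8,-0.2,-6.5],[-1.8,-0.2,-6.5]],"dr":[[0,0.01,0],[0,0.03,0],[0,0.06,0],[0,0.09,0],[0,0.11,0],[0,0.122,0],[0,0.122,0],[0,0.122,0],[0,0.122,0],[0,0.122,0]]}'
python3 - <<'E'
from jarfit import *
from rig import manip
im=manip.get_image("wrist");s=manip.get_state();fit(im,s,-.6)
c=np.array([.498,.3126,.004]); up=np.array([np.cos(RACK[2]),np.sin(RACK[2]),0])
o=ori(36); t=c+up*.0124+np.array([0,0,.0203+.001]); plan(t,o)
E
```

```text
clock: 7.05
position: [0.5002, 0.2998, 0.0527]
ee_rot: [0.701, 0.28, 0.357, -0.55]
contact_force: [0.6, -1.7, -2.5]
width: 0.049
n 27906 18597 axis deg -36.61 off [-11.69  -0.37] axial [-37.6 -35.9 -10.9  49.7  50.7]
t 7.1 dpos cm [ 2.23  0.06 -1.67] dr [-0.001 -0.    -0.   ] deg 0.0 | tcp [0.501 0.301 0.025]
```

```bash
python3 -m creep '{"delta_pos":[[0.2,0,-0.15],[0.7,0,-0.5],[1.2,0,-0.9],[1.6,0.05,-1.2],[1.9,0.05,-1.4],[2.1,0.05,-1.55],[2.2,0.05,-1.65],[2.23,0.05,-1.67],[2.23,0.05,-1.67],[2.23,0.05,-1.67]],"dr":[[0,0,0],[0,0,0],[0,0,0],[0,0,0],[0,0,0],[0,0,0],[0,0,0],[0,0,0],[0,0,0],[0,0,0]]}'
python3 -m creep '{"delta_pos":[[0.04,0,-0.03],[0.08,0,-0.06],[0.12,0,-0.09]],"dr":[[0,0,0],[0,0,0],[0,0,0]]}'
```

```text
clock: 8.1
position: [0.501, 0.3012, 0.0258]
ee_rot: [0.701, 0.281, 0.357, -0.549]
contact_force: [0.1, -0.1, -2.8]
width: 0.0491
clock: 8.4
position: [0.5011, 0.3009, 0.0254]
ee_rot: [0.701, 0.281, 0.357, -0.55]
contact_force: [-1.8, 0.4, 6.9]
width: 0.0489
```

```bash
python3 -m creep '{"delta_pos":[[-0.05,0,0.03],[-0.05,0,0.03],[-0.05,0,0.03],[-0.05,0,0.03],[-0.05,0,0.03]],"dr":[[0,0,0],[0,0,0],[0,0,0],[0,0,0],[0,0,0]]}' 0.8
python3 -m creep '{"delta_pos":[[-0.3,0,0],[-1,0,0],[-2.2,0,0],[-4,0,0],[-6.5,0,0],[-9.5,0,0],[-12,0,0],[-13.5,0,0],[-14,0,0],[-14,0,0]],"dr":[[0,0,0],[0,0,0],[0,0,0],[0,0,0],[0,0,0],[0,0,0],[0,0,0],[0,0,0],[0,0,0],[0,0,0]]}' 1
python3 - <<'E'
from h import *
from rig import manip
d={n:manip.get_image(n) for n in("wrist","scene")}
pickle.dump(d,open("im4.pkl","wb"))
cv2.imwrite("pics/w4.png",np.hstack([cv2.resize(d["wrist"]["pixels"],(400,300)),cv2.resize(d["scene"]["pixels"][150:330,120:360],(400,300))]))
s=manip.get_state();print(s["qpos"].round(2),s["position"])
# jar new pick: choose yaw
for t in (RACK[2],):
  for f in(1,-1):
    o=ori(0,t,f); plan([.4785,-.290,.15],o)
w=wcloud(d["wrist"]); 
m=(abs(w[...,0]-.498)<.04)&(abs(w[...,1]-.3126)<.04)&(w[...,2]>.055)&(w[...,2]<.075); p=w[m]
print("lid",len(p),p.min(0),p.max(0), np.polyfit(p[:,1],p[:,2],1))
E
```

```text
clock: 8.9
position: [0.5009, 0.3011, 0.0246]
ee_rot: [0.701, 0.281, 0.357, -0.55]
contact_force: [-0.1, -0.1, 0.2]
width: 0.0766
clock: 9.9
position: [0.4811, 0.3818, 0.1389]
ee_rot: [0.701, 0.282, 0.357, -0.549]
contact_force: [0.7, 0.3, -0.6]
width: 0.0852
[ 0.84  0.61  1.36 -0.5   1.56  0.71] [0.48081188 0.38043873 0.13765396]
t 10.0 dpos cm [ 37.21 -16.2   53.38] dr [-0.     0.628 -0.   ] deg 36.0 | tcp [ 0.478 -0.29   0.15 ]
t 10.0 dpos cm [ 37.21 -16.2   53.38] dr [ 2.988 -0.    -0.97 ] deg 180.0 | tcp [ 0.478 -0.29   0.15 ]
lid 2607 [0.47438595 0.28771199 0.05502927] [0.52198232 0.33718915 0.06630457] [-0.11065689  0.09869632]
```

View pics/w4.png

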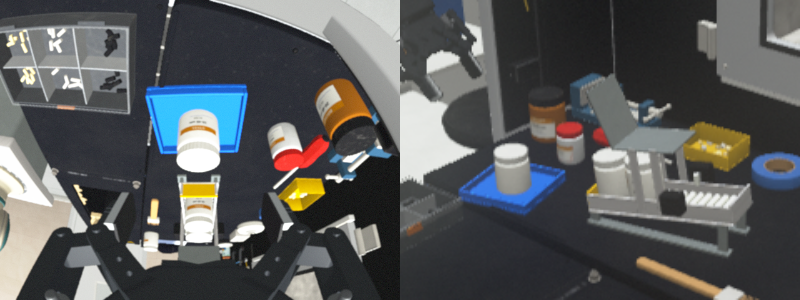

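Old jar stands upright in the tray (lid ~(398,310) in the wrist view); the others rolled to the stop. Now over the rack (high) to the new jar.

Run:
```python
from h import *
plan([.44,.06,.34],ori(0))
plan([.478,-.291,.15],ori(0),(np.array([.44,.06,.34]),ori(0)))
```

```text
t 10.0 dpos cm [  1.33 -11.59  36.29] dr [-0.     0.628 -0.   ] deg 36.0 | tcp [0.44 0.06 0.34]
t 10.0 dpos cm [19.   -4.68 34.99] dr [0. 0. 0.] deg 0.0 | tcp [ 0.478 -0.291  0.15 ]
```

```bash
python3 -m creep '{"delta_pos":[[-0.8,-0.5,1.5],[-2.5,-1.5,5],[-3.5,-3,9],[-4,-4.3,13.5],[-3.5,-5.7,18],[-2.8,-7.2,22.5],[-1.8,-8.6,27],[-0.6,-10,31],[0.5,-11,34.5],[1.33,-11.59,36.29]],"dr":[[0,0.02,0],[0,0.07,0],[0,0.14,0],[0,0.22,0],[0,0.3,0],[0,0.38,0],[0,0.46,0],[0,0.54,0],[0,0.6,0],[0,0.628,0]]}' 1
python3 -m creep '{"delta_pos":[[1,-0.4,3.5],[3,-1,8],[5,-1.6,12.5],[7.2,-2.3,17],[9.4,-2.9,21.5],[11.7,-3.5,26],[14,-4,30],[16,-4.5,33],[17.5,-4.7,35],[18.5,-4.7,35]],"dr":[[0,0,0],[0,0,0],[0,0,0],[0,0,0],[0,0,0],[0,0,0],[0,0,0],[0,0,0],[0,0,0],[0,0,0]]}' 1
python3 - <<'E'
from h import *
from rig import manip
im=manip.get_image("wrist");s=manip.get_state();w=wcloud(im)
m=(abs(w[...,0]-.478)<.045)&(abs(w[...,1]+.291)<.045)&(w[...,2]>.057)&(w[...,2]<.068); p=w[m]
print("lid",len(p),p.min(0),p.max(0),cv2.minEnclosingCircle(np.float32(p[:,:2])))
p=w[(abs(w[...,0]-.478)<.045)&(abs(w[...,1]+.291)<.045)&(w[...,2]>.01)&(w[...,2]<.045)]
from scipy.optimize import least_squares
f=least_squares(lambda c:np.hypot(p[:,0]-c[0],p[:,1]-c[1])-.025,[.478,-.291],loss='soft_l1',f_scale=.001);print("body",len(p),f.x)
print(s["qpos"].round(2)); c=f.x; 
plan([c[0],c[1],.034-G],ori(0))
E
```

```text
clock: 11.0
position: [0.4396, 0.0565, 0.3411]
ee_rot: [0.556, 0.438, 0.555, -0.437]
contact_force: [-0.5, 0.7, -0.1]
width: 0.0852
clock: 12.0
position: [0.4775, -0.2927, 0.1527]
ee_rot: [0.555, 0.438, 0.556, -0.437]
contact_force: [0.2, 0.4, 0.4]
width: 0.0854
lid 3855 [ 0.45163461 -0.31432143  0.05701094] [ 0.50041738 -0.26608802  0.06328751] ((0.4761141240596771, -0.2903306484222412), 0.02455078810453415)
body 616 [ 0.47594902 -0.29039717]
[-0.67  0.31  1.66  0.    1.17 -0.91]
t 12.05 dpos cm [13.63 -0.04  0.08] dr [-0.002 -0.006  0.002] deg 0.4 | tcp [ 0.476 -0.29   0.015]
```

```bash
python3 -m creep '{"delta_pos":[[0.7,0,0],[2.2,0,0.1],[4.5,0,0.1],[7,0,0.1],[9.5,0,0.1],[11.3,0,0.1],[12.4,0,0.1],[13,0,0.1],[13.15,0,0.1],[13.15,0,0.1]],"dr":[[0,0,0],[0,0,0],[0,-0.006,0],[0,-0.006,0],[0,-0.006,0],[0,-0.006,0],[0,-0.006,0],[0,-0.006,0],[0,-0.006,0],[0,-0.006,0]]}' 1
python3 -m creep '{"delta_pos":[[0,0,0],[0,0,0],[0,0,0],[0,0,0],[0,0,0],[0,0,0],[0,0,0],[0,0,0],[0,0,0]],"dr":[[0,0,0],[0,0,0],[0,0,0],[0,0,0],[0,0,0],[0,0,0],[0,0,0],[0,0,0],[0,0,0]]}' -1 40
python3 - <<'E'
from h import *
from rig import manip
s=manip.get_state();z=s["position"][2]; print(z,s["position"])
o=ori(8); 
b=lane(RACK,158,0,z*1000+40); plan(b,o)
b2=lane(RACK,158,0,z*1000+2); plan(b2,o)
E
```

```text
clock: 13.05
position: [0.4791, -0.2916, 0.0241]
ee_rot: [0.559, 0.435, 0.554, -0.437]
contact_force: [0.5, 0.4, 0.5]
width: 0.0853
clock: 13.95
position: [0.4785, -0.2919, 0.0242]
ee_rot: [0.558, 0.435, 0.554, -0.437]
contact_force: [-2.4, 0.2, 5.1]
width: 0.0486
0.02423673008454572 [ 0.47853857 -0.2919189   0.02423673]
t 13.95 dpos cm [ -9.67  16.45 -26.04] dr [-0.    -0.133 -0.001] deg 7.6 | tcp [0.576 0.001 0.12 ]
t 13.95 dpos cm [ -5.91  16.44 -25.54] dr [-0.    -0.133 -0.001] deg 7.6 | tcp [ 0.577 -0.004  0.082]
```

```bash
python3 -m creep '{"delta_pos":[[-0.4,0,0],[-1.5,0,0],[-3.5,0,0],[-6,0.5,-1],[-8.5,2,-3],[-11,4,-6],[-12.5,6.5,-10],[-13.5,9,-14],[-13.8,11.5,-18],[-13.8,13.5,-21]],"dr":[[0,0,0],[0,0,0],[0,0,0],[0,-0.02,0],[0,-0.04,0],[0,-0.06,0],[0,-0.08,0],[0,-0.1,0],[0,-0.12,0],[0,-0.133,0]]}'
python3 - <<'E'
from h import *
from rig import manip
print(manip.get_state()["qpos"].round(2))
o=ori(8); 
plan(lane(RACK,160,0,24+60),o)
plan(lane(RACK,160,0,24+2),o)
E
```

```text
clock: 14.95
position: [0.5598, -0.0518, 0.1619]
ee_rot: [0.595, 0.406, 0.516, -0.464]
contact_force: [-0.1, -0.1, -1.6]
width: 0.0489
[-0.13  0.28  1.68 -0.14  1.12 -0.32]
t 14.95 dpos cm [ 1.57  2.81 -5.06] dr [ 0.    -0.001 -0.004] deg 0.2 | tcp [0.576 0.001 0.139]
t 14.95 dpos cm [ 7.37  2.79 -5.05] dr [ 0.    -0.001 -0.004] deg 0.2 | tcp [ 0.578 -0.006  0.082]
```

```bash
python3 -m creep '{"delta_pos":[[0,0.2,-0.4],[0.1,0.8,-1.4],[0.4,1.5,-2.8],[0.8,2.2,-4],[1.2,2.6,-4.7],[1.5,2.8,-5.05],[1.57,2.8,-5.05],[1.57,2.8,-5.05]],"dr":[[0,0,0],[0,0,0],[0,0,0],[0,0,0],[0,0,0],[0,0,0],[0,0,0],[0,0,0]]}'
python3 - <<'E'
from jarfit import *
from rig import manip
d={n:manip.get_image(n) for n in("wrist","scene")};s=manip.get_state();pickle.dump((d,s),open("im5.pkl","wb"))
print(tolane(s["position"]).round(1))
fit(d["wrist"],s,0.)
L=tolane(wcloud(d["wrist"]))
for lo,hi in((-20,20),(130,150),(165,185)):
    m=(L[...,0]>lo)&(L[...,0]<hi)&(L[...,2]>9)&(L[...,2]<15)&(abs(L[...,1])<40)&(abs(L[...,1])>22)
    y=L[m][:,1]; print(lo,len(y),[np.percentile(q,[2,50,98]).round(1) for q in(y[y<0],y[y>0]) if len(q)])
m=(L[...,2]>80)&(L[...,2]<95)&(L[...,0]>60)&(L[...,0]<125)&(abs(L[...,1])<45);print("roof",np.percentile(L[m],[2,98],axis=0).round(1) if m.any() else 0)
cv2.imwrite("pics/w5.png",np.hstack([cv2.resize(d["wrist"]["pixels"],(400,300)),cv2.resize(d["scene"]["pixels"][130:310,180:420],(400,300))]))
plan(lane(RACK,160,0,24+2),ori(8))
E
```

```text
clock: 15.75
position: [0.5749, -0.0021, 0.1376]
ee_rot: [0.594, 0.405, 0.516, -0.466]
contact_force: [-0.7, -0.7, -1.6]
width: 0.0484
[163.1  -1.5  82.2]
n 23388 7173 axis deg -2.35 off [-2.51 -0.37] axial [-35.4 -34.7 -18.6  17.4  22.4]
-20 0 []
130 158 [array([-31.5, -29.6, -27.7]), array([28.4, 30.1, 32. ])]
165 138 [array([-31.3, -30.4, -28.7]), array([28.7, 30.6, 32.2])]
roof [[ 61.2 -34.1  86.5]
 [118.4  34.1  89.2]]
t 15.85 dpos cm [ 5.62  0.14 -0.31] dr [-0.001 -0.001 -0.001] deg 0.1 | tcp [ 0.578 -0.006  0.082]
```

View pics/w5.png

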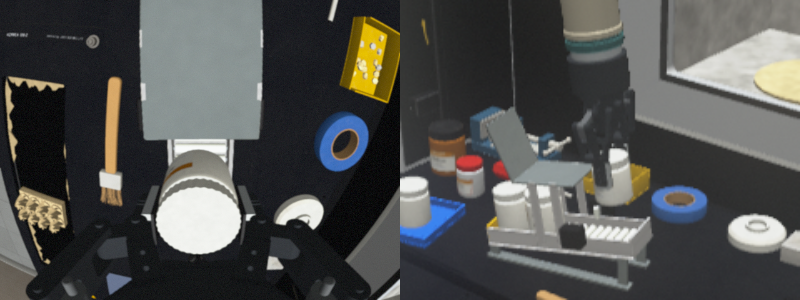

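Jar hovers over the bay (wrist view ~(395,420) full-size), roof edge just ahead; rails centred within 0.3 mm of my model. Lowering.

```bash
python3 -m creep '{"delta_pos":[[0.2,0.1,0],[0.8,0.2,-0.1],[1.8,0.2,-0.1],[3,0.2,-0.1],[4,0.2,-0.1],[4.7,0.2,-0.1],[5.2,0.2,-0.1],[5.5,0.2,-0.1],[5.6,0.2,-0.1],[5.6,0.2,-0.1]],"dr":[[0,0,0],[0,0,0],[0,0,0],[0,0,0],[0,0,0],[0,0,0],[0,0,0],[0,0,0],[0,0,0],[0,0,0]]}'
python3 -m creep '{"delta_pos":[[0.05,0,0],[0.1,0,0],[0.15,0,0],[0.15,0,0]],"dr":[[0,0,0],[0,0,0],[0,0,0],[0,0,0]]}'
python3 -c "
from h import *
from rig import manip
print(tolane(manip.get_state()['position']).round(1))"
```

```text
clock: 16.85
position: [0.5789, -0.0076, 0.0824]
ee_rot: [0.594, 0.406, 0.516, -0.465]
contact_force: [-0.5, -0.3, -1.7]
width: 0.0485
clock: 17.25
position: [0.5787, -0.0078, 0.0809]
ee_rot: [0.594, 0.406, 0.516, -0.465]
contact_force: [0.0, 0.0, -2.3]
width: 0.0487
[161.5   0.7  24.7]
```

```bash
python3 -m creep '{"delta_pos":[[0.05,0,0],[0.1,0,0],[0.15,0,0],[0.15,0,0]],"dr":[[0,0,0],[0,0,0],[0,0,0],[0,0,0]]}'
```

```text
clock: 17.65
position: [0.5789, -0.008, 0.0804]
ee_rot: [0.594, 0.406, 0.516, -0.465]
contact_force: [-2.5, 1.0, 5.3]
width: 0.0489
```

```bash
python3 -m creep '{"delta_pos":[[0,0,0],[0,0,0],[0,0,0],[0,0,0],[0,0,0],[0,0,0],[0,0,0],[0,0,0]],"dr":[[0,0,0],[0,0,0],[0,0,0],[0,0,0],[0,0,0],[0,0,0],[0,0,0],[0,0,0]]}' 0.9
python3 -m creep '{"delta_pos":[[-0.3,0,0.1],[-1,0,0.2],[-2.2,0,0.4],[-4,0,0.7],[-6,0,1.2],[-8,0,2],[-9.5,0,3],[-10.5,0,4],[-10.5,0,5],[-10.5,0,5]],"dr":[[0,0,0],[0,0,0],[0,0,0],[0,0,0],[0,0,0],[0,0.1,0],[0,0.2,0],[0,0.3,0],[0,0.4,0],[0,0.5,0]]}'
python3 - <<'E'
from h import *
from rig import manip
d={n:manip.get_image(n) for n in("wrist","scene")};s=manip.get_state();pickle.dump((d,s),open("im6.pkl","wb"))
print(tolane(s["position"]).round(1),s["qpos"].round(2))
L=tolane(wcloud(d["wrist"]))
m=(abs(L[...,1])<27)&(L[...,0]>90)&(L[...,0]<185)&(L[...,2]>56)&(L[...,2]<66); p=L[m]
print("lid",len(p),np.percentile(p,[1,50,99],axis=0).round(1).tolist())
cv2.imwrite("pics/w6.png",np.hstack([cv2.resize(d["wrist"]["pixels"],(400,300)),cv2.resize(d["scene"]["pixels"][130:310,180:420],(400,300))]))
plan(lane(RACK,176,0.2,70),ori(-25))
plan(lane(RACK,176,0.2,20),ori(-25))
plan(lane(RACK,135,0.2,20),ori(-25),(lane(RACK,176,0.2,20),ori(-25)))
E
```

```text
clock: 18.45
position: [0.5788, -0.008, 0.0793]
ee_rot: [0.594, 0.406, 0.516, -0.465]
contact_force: [1.2, -0.1, 0.5]
width: 0.0815
clock: 19.45
position: [0.5884, -0.0439, 0.1929]
ee_rot: [0.449, 0.509, 0.646, -0.349]
contact_force: [0.7, 0.4, -0.9]
width: 0.0808
[214.9   0.5 127.1] [-0.38  0.41  1.46  0.29  1.49 -0.67]
lid 3434 [[110.2, -21.9, 57.4], [128.6, 0.4, 60.3], [148.4, 22.6, 61.8]]
t 19.55 dpos cm [ 6.88 -0.05 -0.67] dr [-0.004  0.075 -0.002] deg 4.3 | tcp [ 0.58  -0.016  0.128]
t 19.55 dpos cm [11.27 -0.05  1.73] dr [-0.004  0.075 -0.002] deg 4.3 | tcp [ 0.582 -0.023  0.078]
t 19.55 dpos cm [ 2.23  0.   -3.44] dr [0. 0. 0.] deg 0.0 | tcp [0.572 0.017 0.073]
```

View pics/w6.png

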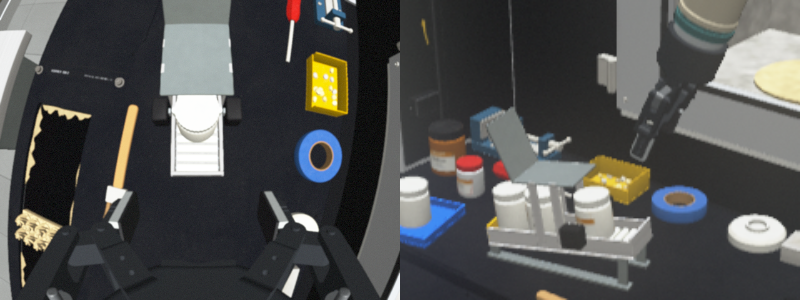

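New jar waits upright against the catches (lid ~(393,235) full-size, s≈125). Closing fingers and going in behind it.

```bash
python3 -m creep '{"delta_pos":[[0.3,0,0],[1.2,0,-0.1],[2.6,0,-0.3],[4.2,0,-0.5],[5.5,0,-0.6],[6.4,0,-0.7],[6.9,-0.05,-0.7],[6.9,-0.05,-0.7],[6.9,-0.05,-0.7]],"dr":[[0,0.01,0],[0,0.02,0],[0,0.04,0],[0,0.06,0],[0,0.075,0],[0,0.075,0],[0,0.075,0],[0,0.075,0],[0,0.075,0]]}' -1
python3 - <<'E'
from h import *
from rig import manip
s=manip.get_state();print(tolane(s["position"]).round(1),s["width"])
plan(lane(RACK,176,0.2,20),ori(-25))
E
```

```text
clock: 20.45
position: [0.5796, -0.0122, 0.1285]
ee_rot: [0.423, 0.521, 0.663, -0.331]
contact_force: [-0.5, 0.0, 0.8]
width: -0.0001
[172.5   0.5  71.1] -0.00013631068496259795
t 20.45 dpos cm [ 4.1  -0.04  3.08] dr [ 0.001  0.    -0.002] deg 0.1 | tcp [ 0.582 -0.023  0.078]
```

```bash
python3 -m creep '{"delta_pos":[[0.3,0,0.3],[1,0,1],[2,0,1.7],[3,0,2.4],[3.7,0,2.8],[4.05,-0.04,3.05],[4.1,-0.04,3.08],[4.1,-0.04,3.08]],"dr":[[0,0,0],[0,0,0],[0,0,0],[0,0,0],[0,0,0],[0,0,0],[0,0,0],[0,0,0]]}'
python3 - <<'E'
from h import *
from rig import manip
s=manip.get_state();print(tolane(s["position"]).round(1))
plan(lane(RACK,160,0.2,20),ori(-25))
plan(lane(RACK,135,0.2,20),ori(-25))
E
```

```text
clock: 21.25
position: [0.5815, -0.0224, 0.078]
ee_rot: [0.423, 0.521, 0.664, -0.331]
contact_force: [-0.2, 0.5, -0.5]
width: 0.0001
[ 1.758e+02 -1.000e-01  1.970e+01]
t 21.25 dpos cm [ 0.84  0.03 -1.34] dr [ 0.    -0.001 -0.001] deg 0.1 | tcp [ 0.578 -0.007  0.076]
t 21.25 dpos cm [ 2.2   0.02 -3.44] dr [ 0.    -0.001 -0.001] deg 0.1 | tcp [0.572 0.017 0.073]
```

Push smoothly, ~4 mm per row, along the lane.

```bash
python3 -m creep '{"delta_pos":[[0.22,0,-0.34],[0.44,0,-0.68],[0.66,0,-1.02],[0.88,0,-1.36],[1.08,0,-1.7],[1.3,0,-2.04],[1.52,0,-2.38],[1.74,0,-2.72],[1.96,0,-3.06],[2.2,0,-3.44]],"dr":[[0,0,0],[0,0,0],[0,0,0],[0,0,0],[0,0,0],[0,0,0],[0,0,0],[0,0,0],[0,0,0],[0,0,0]]}'
python3 -m creep '{"delta_pos":[[0,0,0],[0,0,0],[0,0,0]],"dr":[[0,0,0],[0,0,0],[0,0,0]]}'
python3 - <<'E'
from h import *
from rig import manip
s=manip.get_state();print(tolane(s["position"]).round(1))
d={n:manip.get_image(n) for n in("wrist","scene")}
L=tolane(wcloud(d["wrist"]))
m=(abs(L[...,1])<27)&(L[...,0]>80)&(L[...,0]<185)&(L[...,2]>56)&(L[...,2]<66); p=L[m]
print("lid",len(p),np.percentile(p,[1,50,99],axis=0).round(1).tolist())
cv2.imwrite("pics/w7.png",np.hstack([cv2.resize(d["wrist"]["pixels"],(400,300)),cv2.resize(d["scene"]["pixels"][130:310,180:420],(400,300))]))
E
```

```text
clock: 22.25
position: [0.5713, 0.0178, 0.0724]
ee_rot: [0.422, 0.521, 0.664, -0.331]
contact_force: [-0.5, -0.0, -0.0]
width: 0.0
clock: 22.55
position: [0.5718, 0.0169, 0.0726]
ee_rot: [0.423, 0.521, 0.664, -0.331]
contact_force: [0.1, 0.5, -0.0]
width: 0.0003
[ 1.35e+02 -1.00e-01  2.00e+01]
lid 5348 [[114.3, -26.4, 56.2], [147.7, 0.0, 60.7], [174.6, 26.4, 65.9]]
```

View pics/w7.png

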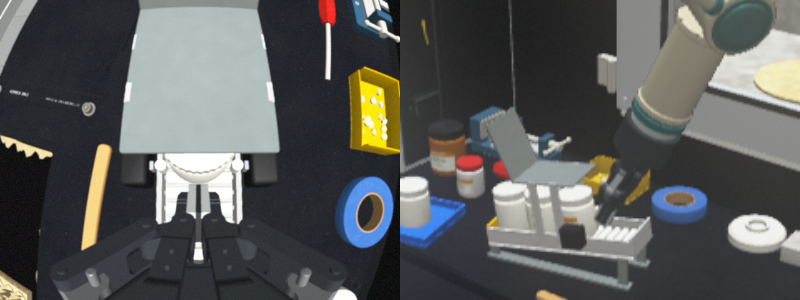

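The jar sits past the catch rollers (~(315,332)/(475,332) full-size) with a gap to the fingertips. Backing out and up, then a final check.

```bash
python3 -m creep '{"delta_pos":[[-0.3,0,0.4],[-0.9,0,1.3],[-2,0,2.2],[-4,0,2.6],[-6.5,0,2.8],[-9,0,3],[-11.5,0,3],[-13.5,0,3],[-14.5,0,3],[-15,0,3]],"dr":[[0,0,0],[0,0,0],[0,0,0],[0,0,0],[0,0,0],[0,0,0],[0,0,0],[0,0,0],[0,0,0],[0,0,0]]}'
python3 - <<'E'
from h import *
from rig import manip
d={n:manip.get_image(n) for n in("wrist","scene","top")};s=manip.get_state()
print(s["clock"],s["contact_force"])
L=tolane(wcloud(d["wrist"]))
m=(abs(L[...,1])<27)&(L[...,0]>80)&(L[...,0]<180)&(L[...,2]>45)&(L[...,2]<66); p=L[m]
print("lid",len(p),np.percentile(p,[1,50,99],axis=0).round(1).tolist())
Ls=tolane(cloud(d["scene"]))
for k in(0,50,100):
    q=Ls[(abs(Ls[...,0]-k)<25)&(abs(Ls[...,1])<28)&(Ls[...,2]>57)&(Ls[...,2]<68)];print(k,len(q),np.median(q,0).round(1) if len(q) else "")
w=cloud(d["scene"]);q=w[(abs(w[...,0]-.498)<.045)&(abs(w[...,1]-.3126)<.045)&(w[...,2]>.06)&(w[...,2]<.08)];print("tray jar top",len(q),((q.min(0)+q.max(0))/2).round(3),np.median(q[:,2]))
cv2.imwrite("pics/w8.png",np.hstack([cv2.resize(d["wrist"]["pixels"],(400,300)),cv2.resize(d["scene"]["pixels"][130:310,120:360],(400,300))]))
E
```

```text
clock: 23.65
position: [0.5938, -0.0726, 0.1968]
ee_rot: [0.424, 0.521, 0.663, -0.331]
contact_force: [0.8, 0.1, 0.1]
width: -0.0001
23.8 [-0.27569251  0.12498397 -0.00828105]
lid 1684 [[104.6, -22.2, 45.2], [115.4, -0.1, 59.7], [124.4, 22.0, 61.7]]
0 158 [ 4.9 -9.  63. ]
50 90 [55.1 -9.8 62.9]
100 176 [105.4  -6.1  63.1]
tray jar top 193 [0.499 0.309 0.066] 0.0670914714983612
```

View pics/w8.png

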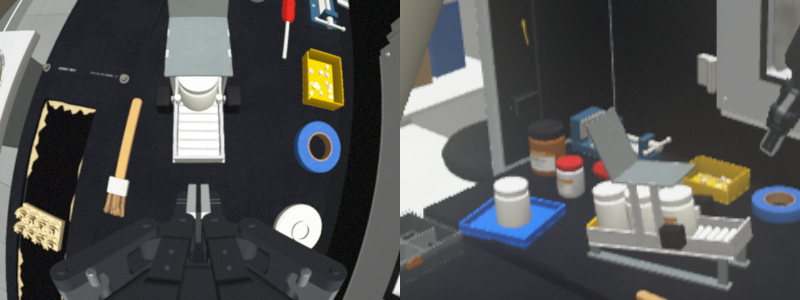

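```bash
python3 -c "
from rig import manip
print(manip.sign_off())"
```

```text
the job is handed in; nothing more can be done
None
```

The job is done and handed in at about 24 s of the 72 s allowed. I took the front jar out with a leaning grip, lifted it over the stop and stood it in the blue tray. The new jar then went into the loading bay and I pushed it past both catches with closed fingers.

- **Lane:** the last images show three upright jars about 50 mm apart, closed up against the stop. The new jar's rear edge is at s ≈ 124 mm, so its centre is near 100 mm, just past the catches. I judged that it had passed from its position and the picture. The catch values themselves were not read.
- **Tray and worktop:** the old jar stands upright near the middle of the tray, and the things on the worktop look undisturbed.
- **Hand:** it was clear of everything, with contact force near zero. The reported forces, read at the end of each move, stayed under about 8 N.
- **Disagreements:** the scene camera put lane positions about 5 mm farther uphill and 6–10 mm to one side compared with the wrist camera. I trusted the wrist camera. The first new-jar grip sat about 4 mm higher than planned, with no effect on the placing.

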